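# Index the tin table to the next hole under the lid press

## Task

Bring the next tin under the lid press: with a fingertip press the dished indexing plunger on the rotary table's rim fully down, turn the table with it counter-clockwise (seen from above) to the next hole, and let the plunger spring fully up into that hole. Go one hole only, not past it and not backwards, do not pinch or force the knob, do not touch or lift the tins and leave everything else on the counter where it is.

Things in the scene. Friction and masses are not known exactly. Their poses are not given: they have to be found in the camera images.
- indexer: Fixed foot of the rotary table. Origin: on the counter, on the vertical turning axis; z up. In its x-y frame the lid press stands at +60 deg (counter-clockwise from x) and the plunger starts at -90 deg. Its steel dividing plate (dia. 293 mm, top 47 mm above the counter) shows at the rim below the table; its six holes are rim notches 18 mm wide at -90, -30, 30, 90, 150, 210 deg.
- turntable (a joint): Table angle in rad, positive counter-clockwise from above; 0 at the start, pin in the first hole; the next hole is at +1.047 (60 deg). Aluminium plate, dia. 256 mm, top 68 mm above the counter, six square nests 88 mm from the axis, walls 8 mm high, and a rim lug that carries the plunger. Pin out, it turns with about 1 N at the plunger and stays where left. A seated pin leaves 0.007 rad of play either way.
- plunger (a joint): How far the spring plunger is pressed down, in m: 0 = right out (up, as at the start), 0.012 = stop. About 5 N to start it, 11 N at the stop. Its pin locks the table until it is about 7.5 mm in: press 9 mm or more before turning. Let go between holes, the pin rides under the dividing plate at about 7.5 mm and springs up by itself when within about 2 mm of a hole's middle.
- knob_dish (a point): Centre of the floor of the plunger's dished push knob (bright steel): floor dia. 43 mm, rim 8 mm high, outside dia. 50 mm. It faces up, 117 mm above the counter with the plunger out, 105 mm fully pressed, 150 mm from the turning axis, and travels round with the table: a fingertip in the dish presses it and, moved sideways, turns the table.
- knob: The dished push knob itself, part of the plunger. Origin: on the plunger's axis, 117 mm below the dish floor. To be pressed and pushed from inside its dish with a fingertip, not pinched.
- axis (a point): Point on the turning axis at the height of the turntable's top face (68 mm above the counter).
- press_pad (a point): Centre of the underside of the press's square 50 mm pad (fixed), 138 mm above the counter, 88 mm from the turning axis: the tin to be pressed stands below it. The press has a column 33 mm thick, 212 mm from the axis, a head reaching inwards over the table 230 to 326 mm above the counter, and a lever whose ball reaches 336 mm.
- next_notch (a point): Middle of the next hole (fixed), at the dividing plate's top face, 47 mm above the counter, 150 mm from the axis: the plunger's stem stands over it at the end.
- tin0: closed square tea tin, plain tinplate, 50 x 50 mm, 48 mm high, standing loose in a nest of the turntable; under the press pad at the start, lid already home. Origin: centre of its underside; z up. Not to be touched.
- tin1: closed square tea tin, plain tinplate, 50 x 50 mm, 53 mm high, standing loose in a nest of the turntable; the next tin: one nest clockwise (seen from above) of the press at the start, lid standing 5 mm proud, waiting to be pressed. Origin: centre of its underside; z up. Not to be touched.
- tin2: closed square tea tin, plain tinplate, 50 x 50 mm, 53 mm high, standing loose in a nest of the turntable; two nests clockwise of the press, lid standing 5 mm proud. Origin: centre of its underside; z up. Not to be touched.
- tin3: closed square tea tin, plain tinplate, 50 x 50 mm, 53 mm high, standing loose in a nest of the turntable; opposite the press, lid standing 5 mm proud. Origin: centre of its underside; z up. Not to be touched.
- tin4: closed square tea tin, plain tinplate, 50 x 50 mm, 48 mm high, standing loose in a nest of the turntable; two nests counter-clockwise of the press, lid home. Origin: centre of its underside; z up. Not to be touched.
- tin5: closed square tea tin, plain tinplate, 50 x 50 mm, 48 mm high, standing loose in a nest of the turntable; one nest counter-clockwise of the press, lid home. Origin: centre of its underside; z up. Not to be touched.
- spare_tin: bystander: a closed tin like the others (50 x 50 x 48 mm), standing on the counter beside the turntable. Origin: centre of its underside.
- label_roll: bystander: roll of blank paper labels standing on its end, dia. 72 mm, 40 mm high, on the counter by the turntable. Origin: centre of its underside.
- scoop: bystander: steel tea scoop, 160 mm long, 50 mm wide, 24 mm high. Origin: centre of its underside (of the scoop's bowl; the handle lies to its -x).
- pen: bystander: blue pen, 135 mm long, 10 mm thick. Origin: centre of its underside.
- cup: bystander: white tasting cup, dia. 76 mm, 55 mm high. Origin: centre of its underside.
- canister: bystander: large closed square tin, 110 x 110 x 165 mm. Origin: centre of its underside.
- jar: bystander: glass jar with a steel cap, dia. 68 mm, 85 mm high. Origin: centre of its underside.

How it is judged:
By the outcome, as a careful person would: the job done as asked, in the order asked, and still so for the second after the job is handed in, with the robot touching nothing.
It also fails if it takes over 40 s, if anything falls off the work surface, if the arm or the gripper's body presses on something with over 40 N, if the wrist force passes 120 N, or if a joint passes its speed limit or range.

## Robot

A 7-joint arm with a two-finger parallel gripper is mounted at the origin on the work surface. World frame = base frame: x ahead of the robot, y to its left, z up, the work surface at z = 0. Lengths are in m, angles in rad, forces in N, time in s.
With the tool pointing down it reaches from about 0.4 to 0.85 m from the base axis. Payload 10.4 kg.
Tool frame: the origin (TCP) lies at the very end of the fingers, on their centre line; the grasp point (between the pads) lies 19 mm behind it; z points along the fingers, y is the direction in which the jaws open and shut (so a half turn about z gives the same grasp; the last joint's range is limited). The gripper opens to 87 mm and grips with 3 to 60 N. Pads are 19 mm wide; open, the fingers measure 117 mm over their backs; the gripper's body (75 mm by 190 mm) begins 51 mm behind the grasp point.
Start: joints at [-1.364, 0.332, -0.065, 1.46, 0.022, 1.35, -0.088], TCP at [0.142, 0.609, 0.223] pointing down, gripper open.
Joint ranges: [-2.6, 2.6], [-0.5, 2.12], [-1.47, 1.34], [0.16, 2.42], [-1.27, 4.41], [0.06, 2.06], [-2.6, 2.6]. Speed limits (rad/s): [2.22, 2.22, 2.79, 2.79, 3.14, 3.14, 3.14].

## Interface

Orientations are given as a unit quaternion [w, x, y, z].
In Python, from workcell import env gives the robot as it stands.
- The arm moves only by the tool apply_moves, never from a script. Its argument "series" is a list that holds one entry, the list of rows, each a list of 6 numbers: the shift along the world's x, y, z in cm, then the turn, a rotation vector about the world's x, y, z in degrees. In form: [[[dx, dy, dz, rx, ry, rz], ...]]. A call has 1 to 10 rows; each row shifts and turns the pose as measured when the row begins; what a row does not reach is not made up. A row lasts 1/12 s, in which the tool goes at most 41.7 mm and 7.16 degrees, less where a joint would pass 70% of its speed; a pose out of reach is approached as far as the arm can. A call is refused whole if a number of a shift passes 4.17 or a number of a turn 7.16, either way. A call with a gripper value outside its range is refused whole. "claw" is the finger opening in cm, from 0 to 8.7, set as the call begins (left out, the last holds). The fingers move at their own pace and stop on an object; "newtons" is the grip in N (left out, the last holds). Time passes only in rows, so rows that do not move let the fingers close. It gives the time, the measured TCP pose, the force and the opening at its end, in the units of the state.
- env.state(): the state, without advancing time (a new reading comes with each control period).
- env.get_image(name): name is "side" or "top" or "wrist"; returns a dict with "image" (384x512x3 uint8, blue, green, red), "fx", "fy", "cx", "cy" (pixels), "cam_to_world" (4x4, takes a point from camera to world coordinates); the wrist camera has in their place "mount" (4x4, takes a point from camera to tool coordinates, whose origin is the TCP and whose axes are the flange's). Camera axes: x right, y up, looking along -z (the intrinsics and any distortion apply to the point x, -y, -z); pixel columns grow to the right and rows downward; lengths in m; the calibration is good to about 2 mm. The wrist camera is an equidistant fisheye: a pixel r from the principal point sees the ray r / f radians off the axis. A picture is of the moment at which its call begins: read the wrist's pose just before it. There is no depth.
- env.sign_off(): hands the job in, once; it reports no verdict.
Trained networks look in the newest picture that a camera, given by its name, has taken for a name from the list of things; names that differ only in an ending like _2 or _b are one class to them, and where a whole thing is asked for, a point or a joint stands for the part that bears it (a point fixed in the world has none). Each returns a list of dicts, best first, with "p" (0 to 1); they miss things now and then, are a little off and sometimes report something else, mostly with a low value. They report only what shows in the picture. A call takes as long as a camera call.
- env.silhouettes(camera, query): "mask" (384x512 bool, what is visible of it) and "rect" ([left, top, right, bottom] in pixels, round what is visible of it).
The state is a dict: "t": time; "joint_pos": joint angles; "joint_vel": joint speeds; "effort": joint torques, N m; "ee_pos": TCP position; "ee_rot": TCP orientation; "ft_force": force on the tool from outside, world axes, zero at the start; "ft_torque": the same for the moment, N m; "gripper_width": finger opening in m.
Only numpy, scipy, OpenCV 4.12 (cv2) and the standard library are available. Lean on these libraries where they do the work, as an engineer would, in place of code of your own. Each camera call takes 0.05 s, during which the arm holds its last target.

## Working session

There is one attempt and no reset: what is moved stays moved. The work goes in short steps, Python scripts to look and compute and a tool call to move; the robot and the scene stay as the last step left them, time stands still between calls to the robot, and variables do not carry over. Pictures are saved under pics/ and viewed, and the job is handed in when it is done.

Besides the shell and the picture viewer there is one more tool, called after ">>>" by a JSON object that holds its "op" and its "data", one argument or row to a line. apply_moves: Moves the arm, as the interface text tells. Its arguments: {"type":"object","properties":{"series":{"type":"array"},"claw":{"type":"number"},"newtons":{"type":"number"}},"required":["series"]}

```bash
mkdir -p pics; ls
python3 - <<'E'
from workcell import env
import cv2,numpy as np
print(env.state())
for n in ("side","top","wrist"):
    d=env.get_image(n); cv2.imwrite(f"pics/{n}0.png",d["image"])
    print(n,d["fx"],d["fy"],d["cx"],d["cy"],d.get("cam_to_world",d.get("mount")), [k for k in d])
E
```

```text
pics
{'t': 0.0, 'joint_pos': array([-1.36359343,  0.33288952, -0.06473399,  1.4609737 ,  0.02159199,
        1.34990043, -0.088545  ]), 'joint_vel': array([ 0.00045449,  0.00023193,  0.00067308,  0.00057061,  0.00169277,
       -0.00141277,  0.00175189]), 'effort': array([-6.93626826e-04, -6.23249602e+01,  2.42443214e-02, -3.89903140e+01,
       -6.14247657e-02,  3.96761997e-02,  1.32667069e-04]), 'ee_pos': array([0.14225799, 0.60817883, 0.22172755]), 'ee_rot': array([-5.94019231e-05,  1.14645260e-01,  9.93406221e-01, -7.35418244e-04]), 'ft_force': array([-0.20630667, -0.24372429,  0.52399291]), 'ft_torque': array([0.0879588 , 0.02672254, 0.01161951]), 'gripper_width': 0.08705396255729834}
side 389.8602479204584 389.8602479204584 255.14642840165752 191.4196665027091 [[ 8.37291311e-01  3.99965020e-01 -3.72788470e-01  1.07612112e-01]
 [-5.46756321e-01  6.11390645e-01 -5.72065560e-01 -6.38613733e-01]
 [-8.86829510e-04  6.82809975e-01  7.30595478e-01  9.59851022e-01]
 [ 0.00000000e+00  0.00000000e+00  0.00000000e+00  1.00000000e+00]] ['image', 'fx', 'fy', 'cx', 'cy', 'cam_to_world']
top 354.24060372665025 354.24060372665025 254.64527261844438 187.40838265573765 [[ 0.00445035  0.99882438 -0.04827068  0.46891084]
 [-0.99952953  0.00297825 -0.03052604  0.00139734]
 [-0.03034639  0.04838382  0.99836772  1.27642814]
 [ 0.          0.          0.          1.        ]] ['image', 'fx', 'fy', 'cx', 'cy', 'cam_to_world']
wrist 297.3186396354542 297.3186396354542 253.95481738974036 199.34524614396122 [[ 2.33394455e-04  9.55497725e-01  2.94998379e-01  8.04880289e-02]
 [ 9.99999683e-01  1.54504349e-06 -7.96176125e-04  9.24077509e-04]
 [-7.61200261e-04  2.94998471e-01 -9.55497422e-01 -1.62147082e-01]
 [ 0.00000000e+00  0.00000000e+00  0.00000000e+00  1.00000000e+00]] ['image', 'fx', 'fy', 'cx', 'cy', 'mount']
```

View pics/side0.png

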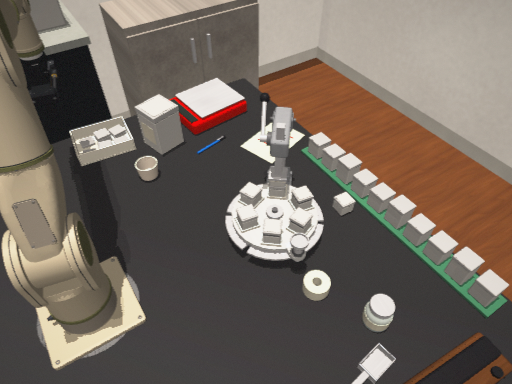

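View pics/top0.png

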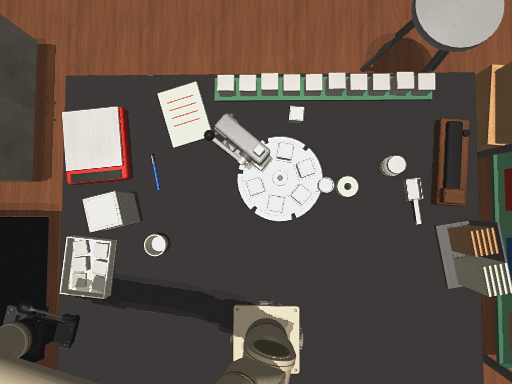

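Run:
```python
from workcell import env
import numpy as np
for c in ("top","side"):
  for q in ("knob","knob_dish","turntable","indexer","tin0","spare_tin","canister","jar","label_roll","cup"):
    for r in env.silhouettes(c,q)[:6]:
      m=r["mask"]; v,u=np.nonzero(m); print(c,q,round(r["p"],2),r["rect"],m.sum(),u.mean().round(1),v.mean().round(1))
```

```text
top knob 0.47 [318.2, 178.6, 337.0, 194.6] 182 326.0 184.5
top knob_dish 0.7 [316.8, 177.7, 335.8, 192.2] 202 325.6 184.5
top turntable 0.68 [241.2, 140.5, 331.5, 218.0] 3134 283.1 181.2
top indexer 0.79 [205.3, 112.0, 336.3, 220.9] 6050 269.5 169.1
top indexer 0.55 [316.7, 178.2, 335.1, 195.4] 188 325.9 184.6
top indexer 0.35 [300.0, 159.0, 315.8, 178.3] 249 304.8 167.2
top tin0 0.71 [266.2, 194.4, 284.1, 214.5] 233 275.4 203.2
top tin0 0.7 [278.8, 139.1, 294.1, 162.8] 251 284.7 150.7
top tin0 0.7 [202.7, 111.4, 332.6, 225.0] 6014 269.3 169.1
top tin0 0.54 [290.4, 183.1, 309.7, 204.2] 195 300.2 194.2
top tin0 0.5 [245.8, 177.1, 263.5, 193.9] 214 254.9 185.6
top tin0 0.49 [298.6, 159.1, 313.1, 176.8] 254 304.7 167.1
top spare_tin 0.55 [287.6, 105.6, 305.6, 125.7] 240 295.6 114.2
top spare_tin 0.48 [337.1, 176.9, 360.5, 195.3] 310 346.4 186.2
top canister 0.66 [84.1, 188.2, 137.9, 231.6] 1753 110.5 210.5
top jar 0.78 [379.1, 155.1, 405.8, 176.6] 451 391.8 165.6
top jar 0.18 [204.5, 111.9, 330.5, 223.7] 6075 269.5 169.6
top label_roll 0.76 [338.6, 177.3, 359.6, 197.4] 367 346.0 186.2
t
[... 655 characters left out ...]
241.3] 432 272.1 230.4
side tin0 0.86 [291.5, 210.1, 313.2, 234.3] 431 300.4 220.6
side tin0 0.75 [240.1, 180.4, 259.6, 208.6] 372 251.1 193.6
side tin0 0.73 [235.4, 205.3, 256.6, 228.3] 434 247.3 216.4
side tin0 0.71 [291.1, 187.3, 314.2, 209.0] 421 301.8 196.9
side tin0 0.7 [271.9, 184.1, 281.2, 194.7] 227 277.1 188.6
side spare_tin 0.81 [333.9, 191.3, 355.9, 212.6] 361 343.5 203.2
side canister 0.85 [134.1, 96.8, 183.3, 154.1] 1967 160.1 123.4
side jar 0.97 [362.0, 294.7, 395.4, 335.6] 993 379.1 312.2
side label_roll 0.71 [227.7, 96.2, 325.8, 260.5] 6005 275.5 199.8
side label_roll 0.69 [304.1, 267.8, 329.4, 297.4] 664 316.2 284.1
side cup 0.85 [136.7, 156.5, 155.9, 179.3] 429 147.2 167.8
```

The side view shows the table at about (275,215) with the knob at (299,241). In the top view the table is at (280,178), the knob at (326,185) and the press up and to the left. Next I'll compute positions.

```bash
cat > h.py <<'E'
import numpy as np, cv2
from scipy.spatial.transform import Rotation as R
def ray(d,u,v):
    M=d["cam_to_world"]; c=np.array([(u-d["cx"])/d["fx"],-(v-d["cy"])/d["fy"],-1.])
    return M[:3,3],M[:3,:3]@c
def atz(d,u,v,z):
    o,r=ray(d,u,v); return o+r*(z-o[2])/r[2]
def proj(d,P):
    M=d["cam_to_world"]; c=M[:3,:3].T@(np.asarray(P)-M[:3,3])
    return d["cx"]-d["fx"]*c[0]/c[2], d["cy"]+d["fy"]*c[1]/c[2]
def tool(s): 
    w,x,y,z=s["ee_rot"]; return R.from_quat([x,y,z,w]).as_matrix()
def wproj(d,s,P):
    M=d["mount"]; pt=tool(s).T@(np.asarray(P)-s["ee_pos"])
    c=M[:3,:3].T@(pt-M[:3,3]); x,y,z=c[0],-c[1],-c[2]
    n=np.hypot(x,y); th=np.arctan2(n,z); 
    return d["cx"]+d["fx"]*th*x/n, d["cy"]+d["fy"]*th*y/n
def watz(d,s,u,v,z):
    M=d["mount"]; a=(u-d["cx"])/d["fx"]; b=(v-d["cy"])/d["fy"]; th=np.hypot(a,b)
    c=np.array([np.sin(th)*a/th,-np.sin(th)*b/th,-np.cos(th)])
    T=tool(s); r=T@M[:3,:3]@c; o=s["ee_pos"]+T@M[:3,3]
    return o+r*(z-o[2])/r[2]
E
python3 - <<'E'
from workcell import env
from h import *
t=env.get_image("top"); s=env.get_image("side")
for n,d in(("t",t),("s",s)):
    x0,y0,x1,y1=(200,100,350,230) if n=="t" else (210,80,340,290)
    cv2.imwrite(f"pics/{n}z.png",cv2.resize(d["image"][y0:y1,x0:x1],None,fx=5 if n=="t" else 2.8,fy=5 if n=="t" else 2.8,interpolation=cv2.INTER_CUBIC))
print("axis hub?",atz(t,280,178,.068), atz(s,275,211,.068))
print("knob", atz(t,325.8,184.5,.121),atz(s,299.3,240.9,.118))
for n,u,v,z in(("press",None,None,None),) : pass
print("lever ball",atz(t,209,134,.33))
print("canister",atz(t,100,211,.165),"tins",[atz(t,*p,.118) for p in((275.4,203.2),(284.7,150.7),(300.2,194.2),(254.9,185.6),(304.7,167.1))])
E
```

```text
axis hub? [ 0.55975239 -0.04810784  0.068     ] [ 0.56854594 -0.03989623  0.068     ]
knob [ 0.53492373 -0.1944838   0.121     ] [ 0.53695713 -0.19310522  0.118     ]
lever ball [0.65901725 0.15457293 0.33      ]
canister [0.44620465 0.52619291 0.165     ] tins [array([ 0.47353973, -0.03115889,  0.118     ]), array([ 0.64588854, -0.06137642,  0.118     ]), array([ 0.50319863, -0.11184621,  0.118     ]), array([0.53085449, 0.03600886, 0.118     ]), array([ 0.5919058 , -0.12666839,  0.118     ])]
```

View pics/tz.png

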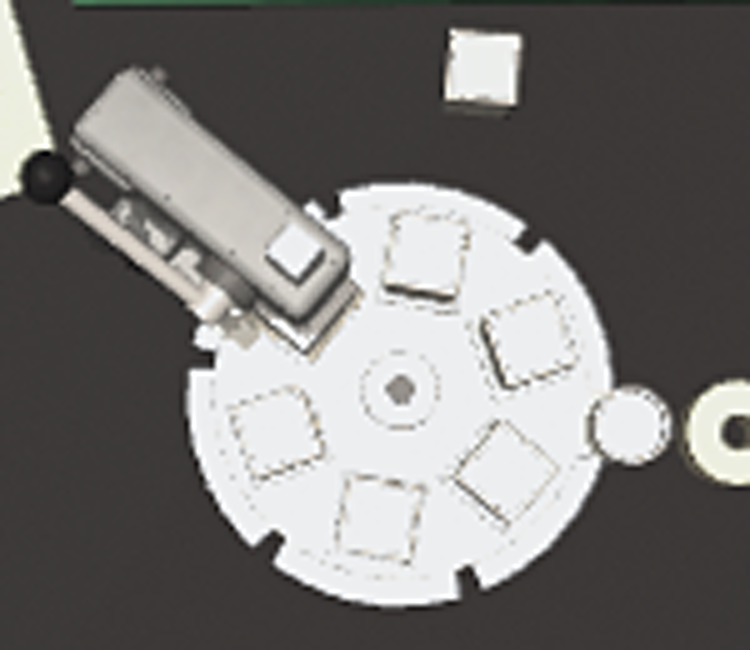

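View pics/sz.png

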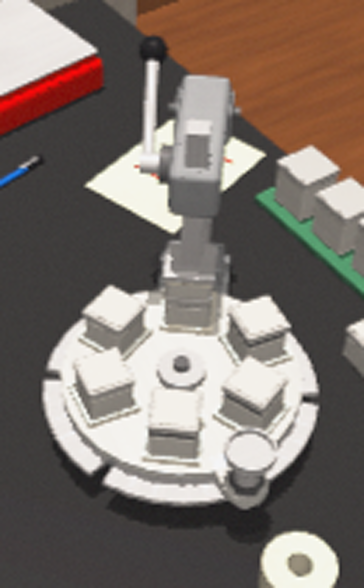

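Run:
```python
from workcell import env
from h import *
from scipy.optimize import least_squares
t=env.get_image("top")
# notch outer mid points in zoomed px
N={-30:(531,237),30:(324,207),90:(203,359),150:(266,549),210:(469,581)}
P={k:atz(t,200+(u-2)/5,100+(v-2)/5,.047)[:2] for k,(u,v) in N.items()}
K=atz(t,200+(629-2)/5,100+(425-2)/5,.123)[:2]; print("K",K)
C=[atz(t,200+(u-2)/5,100+(v-2)/5,.047)[:2] for u,v in((187,394),(612,394))]+[atz(t,200+(u-2)/5,100+(v-2)/5,.047)[:2] for u,v in((399,183),(399,606))]
print("circle",C,np.mean(C[:2],0)[1],np.mean(C[2:],0)[0])
def f(p,full=False):
    x,y,ph,r=p; e=[]
    for k,q in P.items():
        a=ph+np.radians(k); e+=list(np.array([x+r*np.cos(a),y+r*np.sin(a)])-q)
    a=ph-np.pi/2; e+=list(np.array([x+.15*np.cos(a),y+.15*np.sin(a)])-K)
    return np.array(e)
o=least_squares(f,[.55,-.05,0,.14]); print(o.x,np.degrees(o.x[2]),o.fun.round(4))
x,y,ph,r=o.x
for k in range(-90,-29,10):
    a=ph+np.radians(k); print(k,(x+.15*np.cos(a)).round(4),(y+.15*np.sin(a)).round(4))
```

```text
K [ 0.53448113 -0.19285315]
circle [array([0.55960812, 0.10066516]), array([ 0.56025867, -0.19406318]), array([ 0.70770708, -0.04673028]), array([ 0.4131672 , -0.04704702])] -0.04669900839919992 0.5604371425701543
[ 0.56057002 -0.04612899 -0.16842456  0.14031358] -9.6500166609926 [-0.0011  0.0028  0.0013 -0.0029 -0.      0.0026  0.0005 -0.0016 -0.0016
  0.0003  0.0009 -0.0012]
-90 0.5354 -0.194
-80 0.5615 -0.1961
-70 0.5875 -0.1937
-60 0.6127 -0.1868
-50 0.6364 -0.1756
-40 0.6577 -0.1604
-30 0.6761 -0.1418
```

Axis is at about (0.5605, -0.0465) and the frame yaw is about -9.6 deg. The knob is at about (0.535, -0.193), and both cameras agree. I'll lift, close the fingers and go over.

>>> {"op": "apply_moves", "data": {
  "series": [
    [[2.6,-1.9,2.2,0,0,-7],[2.6,-1.9,2.2,0,0,-7],[2.6,-1.9,2.2,0,0,-7],[2.6,-1.9,2.2,0,0,-7],[2.6,-1.9,2.2,0,0,-7],[2.6,-1.9,2.2,0,0,-7],[2.6,-1.9,2.2,0,0,-7],[2.6,-1.9,2.2,0,0,-7],[2.6,-1.9,2.2,0,0,-7],[2.6,-1.9,2.2,0,0,-7]]
  ],
  "claw": 0,
  "newtons": 20
}}

```text
t: 2.13
ee_pos: [0.4009, 0.4094, 0.4465]
ee_rot: [-0.005, 0.67, 0.742, -0.002]
ft_force: [0.3, 0.0, -0.1]
gripper_width: 0.0282
```

>>> {"op": "apply_moves", "data": {
  "series": [
    [[1.2,-3.2,0,0,0,-3],[1.2,-3.2,0,0,0,-3],[1.2,-3.2,0,0,0,-3],[1.2,-3.2,0,0,0,-3],[1.2,-3.2,0,0,0,-3],[1.2,-3.2,0,0,0,-3],[1.2,-3.2,0,0,0,-3],[1.2,-3.2,0,0,0,-3],[1.2,-3.2,0,0,0,-3],[1.2,-3.2,0,0,0,-3]]
  ]
}}

```text
t: 2.97
ee_pos: [0.5276, 0.0745, 0.4529]
ee_rot: [-0.005, 0.848, 0.529, 0.005]
ft_force: [0.4, 0.0, 0.7]
gripper_width: 0.0007
```

>>> {"op": "apply_moves", "data": {
  "series": [
    [[0.1,-2.8,0,0,0,0],[0.1,-2.8,0,0,0,0],[0.1,-2.8,0,0,0,0],[0.1,-2.8,0,0,0,0],[0.1,-2.8,0,0,0,0],[0.1,-2.8,0,0,0,0],[0.1,-2.8,0,0,0,0],[0.1,-2.8,0,0,0,0],[0.1,-2.5,0,0,0,0],[0,-1.0,0,0,0,0]]
  ]
}}

```text
t: 3.8
ee_pos: [0.535, -0.2034, 0.4541]
ee_rot: [-0.003, 0.851, 0.525, 0.007]
ft_force: [0.3, 0.0, 0.3]
gripper_width: 0.0003
```

>>> {"op": "apply_moves", "data": {
  "series": [
    [[0,0.4,-3.5,0,0,0],[0,0.4,-3.5,0,0,0],[0,0.3,-3.5,0,0,0],[0,0,-3.5,0,0,0],[0,0,-3.5,0,0,0],[0,0,-3.5,0,0,0],[0,0,-2.5,0,0,0],[0,0,-1.0,0,0,0],[0,0,0,0,0,0]]
  ]
}}

```text
t: 4.55
ee_pos: [0.5314, -0.1977, 0.2013]
ee_rot: [-0.0, 0.853, 0.521, 0.009]
ft_force: [0.5, -0.3, 0.9]
gripper_width: 0.0003
```

Run:
```python
from workcell import env
from h import *
s=env.state(); print(s["ee_pos"],s["ee_rot"],s["ft_force"],s["joint_pos"].round(2))
d=env.get_image("wrist"); im=d["image"].copy()
for P,c in(((.535,-.194,.117),(0,0,255)),((.5605,-.0465,.068),(255,0,0)),((.6761,-.1418,.047),(0,200,0)),(tuple(s["ee_pos"]),(255,0,255))):
    u,v=wproj(d,s,P); print(P,u,v); cv2.drawMarker(im,(int(u),int(v)),c,0,10,1)
cv2.imwrite("pics/w1.png",cv2.resize(im,None,fx=1.55,fy=1.55))
for q in("knob","knob_dish"):
  for r in env.silhouettes("wrist",q)[:3]:
    m=r["mask"];v,u=np.nonzero(m); print(q,r["p"],r["rect"],u.mean(),v.mean(),watz(d,s,u.mean(),v.mean(),.122))
```

```text
[ 0.53141064 -0.19771508  0.2013017 ] [-1.42223458e-04  8.53316785e-01  5.21321208e-01  8.63960874e-03] [ 0.53076482 -0.27672001  0.86738801] [-0.36  0.25  0.76  1.69 -0.19  1.26 -0.03]
(0.535, -0.194, 0.117) 254.1585010053499 202.47868868675283
(0.5605, -0.0465, 0.068) 208.47324731892854 49.17882125168512
(0.6761, -0.1418, 0.047) 347.34830990244257 85.49487039417387
(np.float64(0.5314106434834465), np.float64(-0.19771507766834215), np.float64(0.20130170347835985)) 252.9549588436607 250.42084154141494
knob 0.74 [223.2, 172.0, 283.4, 231.7] 254.0640279394645 201.67287543655414 [ 0.53590697 -0.19195389  0.122     ]
knob 0.55 [241.2, 62.4, 317.6, 145.8] 279.02843332385555 103.57975547341485 [ 0.59135031 -0.12786176  0.122     ]
knob_dish 0.92 [226.1, 173.7, 282.8, 229.2] 254.52664927320163 201.56354826686544 [ 0.53630165 -0.19204808  0.122     ]
```

View pics/w1.png

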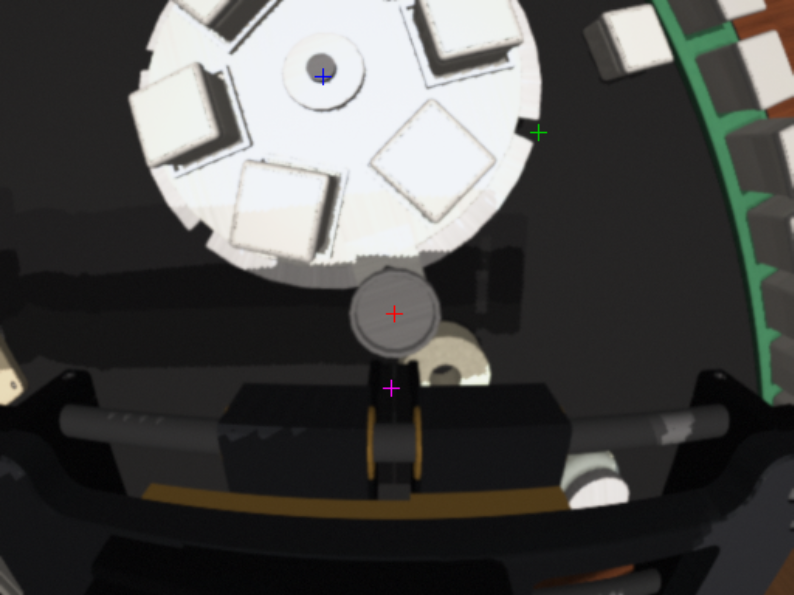

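The wrist view shows the dish centred at zoomed pixel (394,313), right on the prediction (red cross). The notch is by the green cross. I'll centre above the dish and go down to just over its rim.

>>> {"op": "apply_moves", "data": {
  "series": [
    [[0.4,0.5,-1.5,0,0,0],[0,0,-3,0,0,0],[0,0,-1.8,0,0,0],[0,0,0,0,0,0],[0,0,0,0,0,0]]
  ]
}}

```text
t: 5.12
ee_pos: [0.5442, -0.1955, 0.1509]
ee_rot: [0.007, 0.853, 0.521, 0.017]
ft_force: [0.1, -0.3, 0.3]
gripper_width: 0.0006
```

Run:
```python
from workcell import env
from h import *
s=env.state(); print(s["ee_pos"],s["ee_rot"],s["ft_force"])
d=env.get_image("side"); t=env.get_image("top")
a=cv2.resize(d["image"][200:270,260:340],None,fx=5,fy=5,interpolation=cv2.INTER_CUBIC)
b=cv2.resize(env.get_image("wrist")["image"][160:290,190:320],None,fx=2.7,fy=2.7)
b=cv2.resize(b,(350,350)); cv2.imwrite("pics/c1.png",np.hstack([a,b]))
```

```text
[ 0.54423666 -0.19554713  0.15094698] [0.00722834 0.85306477 0.52147433 0.01711083] [ 0.06077327 -0.26485417  0.26513771]
```

View pics/c1.png

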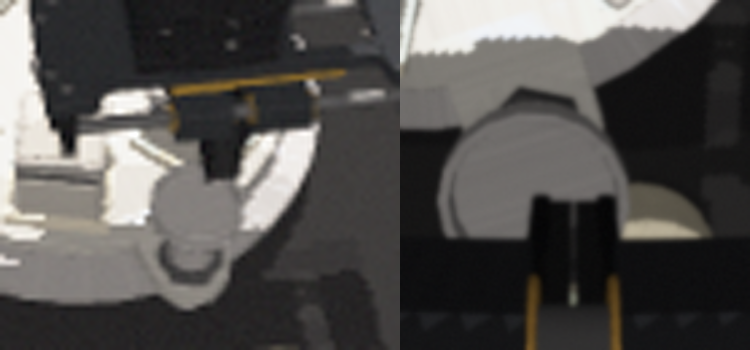

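>>> {"op": "apply_moves", "data": {
  "series": [
    [[-0.8,0.25,0,-0.3,2,0],[0,0,0,0,0,0]]
  ]
}}

```text
t: 5.43
ee_pos: [0.5372, -0.1935, 0.1539]
ee_rot: [0.001, 0.853, 0.521, 0.002]
ft_force: [0.1, 0.5, 0.6]
gripper_width: 0.0006
```

Run:
```python
from workcell import env
from h import *
s=env.state(); print(s["ee_pos"],tool(s)[:,2],s["ft_force"],s["joint_pos"].round(3),s["joint_vel"].round(3))
```

```text
[ 0.53721345 -0.19349412  0.15390041] [ 5.15022416e-03  9.88747504e-05 -9.99986733e-01] [0.10634172 0.45648767 0.61925769] [-0.35   0.308  0.74   1.735 -0.225  1.18  -0.021] [ 0.013 -0.025  0.015 -0.005 -0.023 -0.05   0.023]
```

>>> {"op": "apply_moves", "data": {
  "series": [
    [[-0.1,0,-1,0,0.2,0],[-0.1,0,-1,0,0,0],[0,0,-0.6,0,0,0],[0,0,0,0,0,0]]
  ]
}}

```text
t: 5.77
ee_pos: [0.5368, -0.1941, 0.1276]
ee_rot: [0.002, 0.853, 0.521, 0.003]
ft_force: [0.3, 0.3, -1.2]
gripper_width: 0.0004
```

Run:
```python
from workcell import env
from h import *
s=env.state(); print(s["ee_pos"],tool(s)[:,2],s["ft_force"])
d=env.get_image("side"); s=env.state()
a=cv2.resize(d["image"][200:270,260:340],None,fx=5,fy=5,interpolation=cv2.INTER_CUBIC)
w=env.get_image("wrist"); print(wproj(w,s,(.5355,-.193,.117)),wproj(w,s,s["ee_pos"]))
b=cv2.resize(w["image"][160:290,190:320],(350,350)); cv2.imwrite("pics/c2.png",np.hstack([a,b]))
```

```text
[ 0.53684606 -0.19410728  0.12757835] [ 7.85675832e-03  1.89601897e-05 -9.99969135e-01] [ 0.31475793  0.297694   -1.18650741]
(np.float64(250.09540937890847), np.float64(242.07113532240348)) (np.float64(252.9532386749118), np.float64(250.41103809184364))
```

View pics/c2.png

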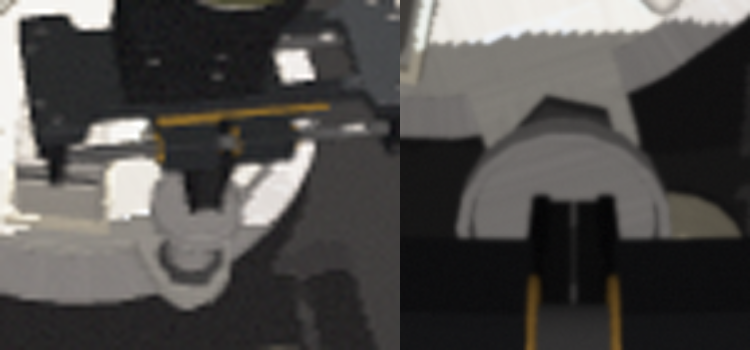

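>>> {"op": "apply_moves", "data": {
  "series": [
    [[-0.15,0.1,-0.5,0,0.4,0],[0,0,-0.5,0,0,0],[0,0,0,0,0,0]]
  ]
}}

```text
t: 6.12
ee_pos: [0.5358, -0.1936, 0.1182]
ee_rot: [0.001, 0.853, 0.521, 0.001]
ft_force: [0.1, 0.1, -0.3]
gripper_width: 0.0006
```

>>> {"op": "apply_moves", "data": {
  "series": [
    [[0,0,-0.4,0,0,0],[0,0,-0.4,0,0,0],[0,0,-0.3,0,0,0],[0,0,0,0,0,0]]
  ]
}}

```text
t: 6.45
ee_pos: [0.5377, -0.194, 0.1082]
ee_rot: [0.002, 0.853, 0.521, 0.002]
ft_force: [-1.4, 0.9, 8.8]
gripper_width: 0.0003
```

>>> {"op": "apply_moves", "data": {
  "series": [
    [[-0.1,0,-0.3,0,0.1,0],[0,0,0,0,0,0]]
  ]
}}

```text
t: 6.62
ee_pos: [0.5385, -0.1942, 0.1067]
ee_rot: [0.002, 0.853, 0.522, 0.003]
ft_force: [-1.4, 1.1, 8.8]
gripper_width: 0.0006
```

>>> {"op": "apply_moves", "data": {
  "series": [
    [[-0.1,0.1,-0.4,0,0.1,0],[0,0,-0.1,0,0,0]]
  ]
}}

```text
t: 6.78
ee_pos: [0.5415, -0.1947, 0.1059]
ee_rot: [0.005, 0.853, 0.522, 0.006]
ft_force: [0.0, 2.4, 9.3]
gripper_width: 0.0002
```

>>> {"op": "apply_moves", "data": {
  "series": [
    [[0.6,-0.05,-0.2,0,0.5,0],[0.6,-0.05,-0.2,0,0.3,0]]
  ]
}}

```text
t: 6.95
ee_pos: [0.5558, -0.1965, 0.1054]
ee_rot: [0.003, 0.853, 0.521, 0.003]
ft_force: [-1.1, 3.0, 19.6]
gripper_width: 0.0006
```

Run:
```python
from workcell import env
from h import *
s=env.state(); print(s["ee_pos"],tool(s)[:,2],s["ft_force"])
d=env.get_image("side"); s=env.state()
a=cv2.resize(d["image"][200:270,260:340],None,fx=5,fy=5,interpolation=cv2.INTER_CUBIC)
w=env.get_image("wrist"); 
b=cv2.resize(w["image"][160:290,190:320],(350,350)); cv2.imwrite("pics/c3.png",np.hstack([a,b]))
```

```text
[ 0.55577164 -0.19645907  0.10535618] [ 0.00852656 -0.00206807 -0.99996151] [-1.14912083  3.04843064 19.62313857]
```

View pics/c3.png

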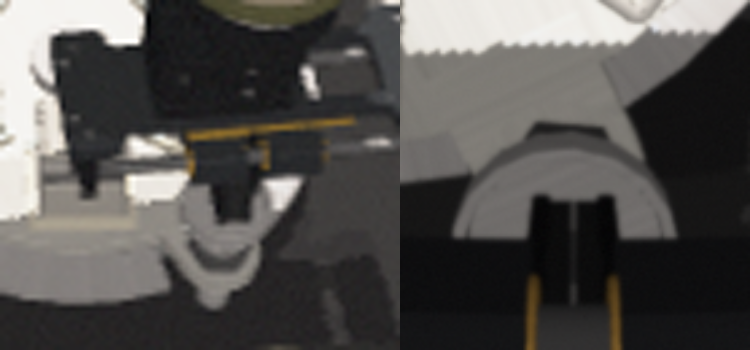

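>>> {"op": "apply_moves", "data": {
  "series": [
    [[1.0,0.05,-0.1,0,0.3,0],[1.0,0.05,-0.1,0,0.2,0],[1.0,0.15,-0.1,0,0.2,0],[1.0,0.2,-0.1,0,0.2,0],[0.95,0.3,-0.1,0,0.2,0]]
  ]
}}

```text
t: 7.47
ee_pos: [0.6112, -0.19, 0.1062]
ee_rot: [0.001, 0.853, 0.521, -0.0]
ft_force: [-1.9, 0.8, 10.3]
gripper_width: 0.0007
```

>>> {"op": "apply_moves", "data": {
  "series": [
    [[0.9,0.35,-0.15,0,0.2,0],[0.9,0.4,-0.15,0,0.2,0],[0.85,0.5,-0.15,0,0.2,0],[0.8,0.55,-0.15,0,0.2,0]]
  ]
}}

```text
t: 7.8
ee_pos: [0.6511, -0.1713, 0.1055]
ee_rot: [-0.001, 0.853, 0.522, -0.003]
ft_force: [-3.8, 1.9, 14.4]
gripper_width: 0.0004
```

Run:
```python
from workcell import env
from h import *
w=env.get_image("wrist"); s=env.state(); print(s["ee_pos"],tool(s)[:,2],s["ft_force"])
p=s["ee_pos"][:2]-[.5605,-.0465]; print(np.hypot(*p),np.degrees(np.arctan2(p[1],p[0])))
t=env.get_image("top")
im=w["image"].copy()
for P in((.6761,-.1418,.047),(.5605,-.0465,.068)):
    u,v=wproj(w,s,P); cv2.drawMarker(im,(int(u),int(v)),(0,200,0),0,10,1)
cv2.imwrite("pics/w4.png",cv2.resize(im,None,fx=1.5,fy=1.5))
```

```text
[ 0.65341174 -0.16935743  0.10557235] [-3.78213351e-03 -3.83405561e-05 -9.99992847e-01] [ 2.80345602  0.64965698 10.16141379]
0.15403421260749825 -52.90136756702828
```

View pics/w4.png

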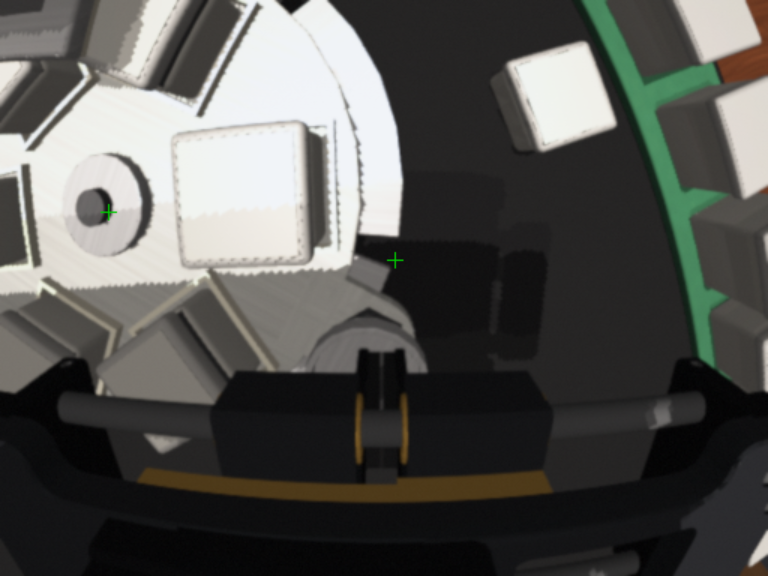

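>>> {"op": "apply_moves", "data": {
  "series": [
    [[0.4,0.7,-0.12,0,0,0],[0.5,0.7,-0.12,0,0,0]]
  ]
}}

```text
t: 8.07
ee_pos: [0.6638, -0.1597, 0.1063]
ee_rot: [0.003, 0.853, 0.522, -0.0]
ft_force: [0.2, -0.9, 8.9]
gripper_width: 0.0005
```

```bash
cat > look.py <<'E'
import sys
from workcell import env
from h import *
w=env.get_image("wrist"); s=env.state(); print(s["t"],s["ee_pos"],tool(s)[:,2],s["ft_force"])
p=s["ee_pos"][:2]-[.5605,-.0465]; print(np.hypot(*p),np.degrees(np.arctan2(p[1],p[0])))
im=w["image"].copy()
im=im[110:260,150:350]
cv2.imwrite(sys.argv[1],cv2.resize(im,None,fx=3.5,fy=3.5))
E
python3 look.py pics/w5.png
```

```text
8.1167 [ 0.66518052 -0.15798487  0.10627887] [ 0.00381606 -0.00416313 -0.99998405] [ 4.65420583 -1.95265393  8.69711468]
0.15292771790438267 -46.80293430557238
```

View pics/w5.png

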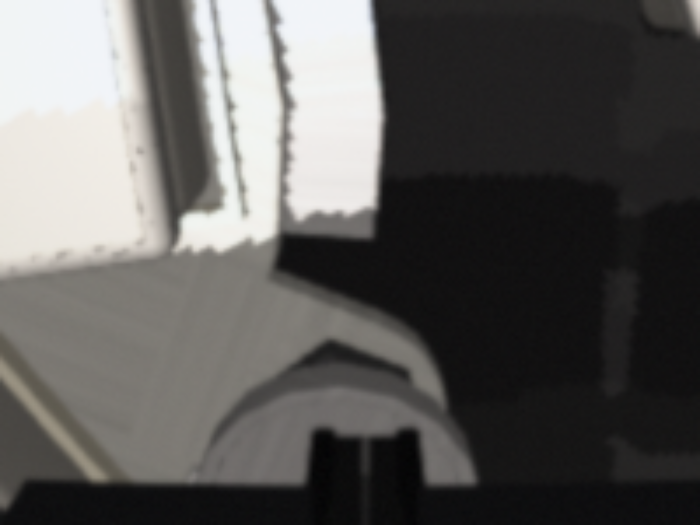

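>>> {"op": "apply_moves", "data": {
  "series": [
    [[0.25,0.4,-0.12,0,0,0],[0.25,0.4,-0.1,0,0,0]]
  ]
}}

```text
t: 8.28
ee_pos: [0.6721, -0.1515, 0.1067]
ee_rot: [0.005, 0.853, 0.522, 0.002]
ft_force: [-0.0, -0.0, 9.2]
gripper_width: 0.0005
```

```bash
python3 look.py pics/w6.png
```

```text
8.3333 [ 0.67287274 -0.15059457  0.10677362] [ 0.00964194 -0.00598996 -0.99993557] [ 1.20349626 -1.87085767  9.69976976]
0.15317738700359573 -42.80995337141024
```

View pics/w6.png

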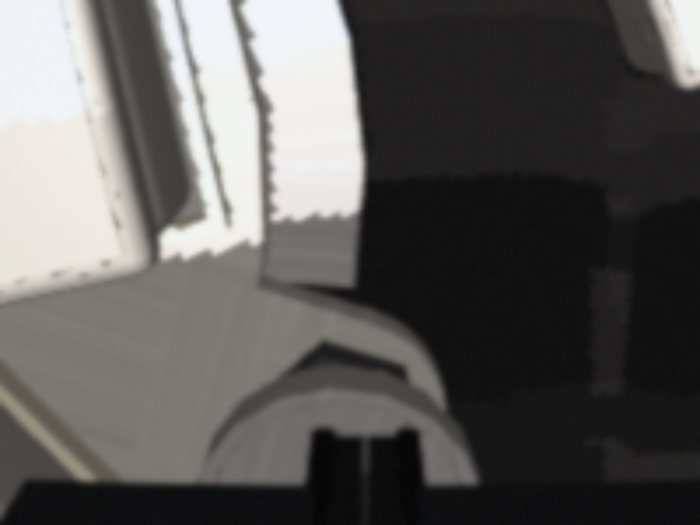

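>>> {"op": "apply_moves", "data": {
  "series": [
    [[0.2,0.4,-0.05,0,0,0],[0,0.05,0.1,0,0,0]]
  ]
}}

```text
t: 8.5
ee_pos: [0.6768, -0.1466, 0.1093]
ee_rot: [0.007, 0.853, 0.522, 0.004]
ft_force: [-1.6, 3.4, 9.2]
gripper_width: 0.0008
```

```bash
python3 look.py pics/w7.png
```

```text
8.55 [ 0.67658528 -0.14678393  0.10978058] [ 0.01395046 -0.00687155 -0.99987908] [-1.51951395  1.47924994  7.82530655]
0.15340357901017684 -40.82312783561236
```

View pics/w7.png

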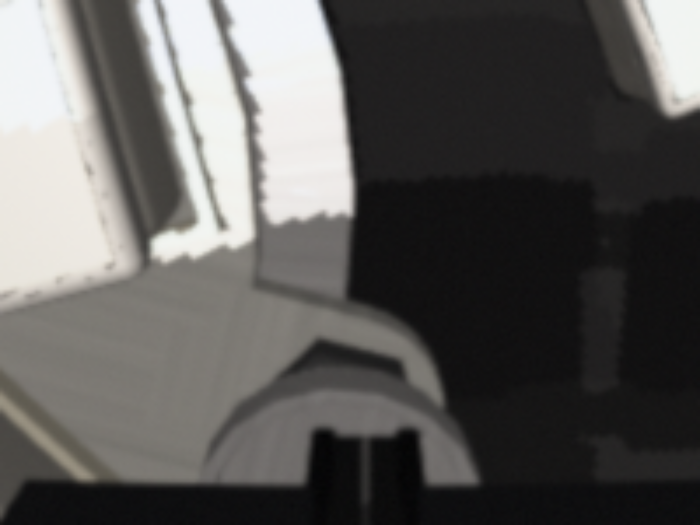

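>>> {"op": "apply_moves", "data": {
  "series": [
    [[0.15,0.25,0,0,0.3,0],[0,0,0,0,0,0]]
  ]
}}

```text
t: 8.72
ee_pos: [0.6786, -0.1444, 0.1106]
ee_rot: [0.006, 0.853, 0.522, 0.002]
ft_force: [0.6, 2.0, 1.3]
gripper_width: 0.0
```

>>> {"op": "apply_moves", "data": {
  "series": [
    [[0.1,0.2,-0.05,0,0.3,0],[0,0,0,0,0,0]]
  ]
}}

```text
t: 8.88
ee_pos: [0.68, -0.143, 0.1106]
ee_rot: [0.005, 0.853, 0.522, 0.0]
ft_force: [-1.1, 2.3, 5.8]
gripper_width: 0.0007
```

```bash
python3 look.py pics/w8.png
```

```text
8.9333 [ 0.67989838 -0.14305165  0.11061204] [ 0.00562167 -0.00739969 -0.99995682] [-0.96586735  1.29157547  5.5176651 ]
0.15355192861894934 -38.9607778474457
```

View pics/w8.png

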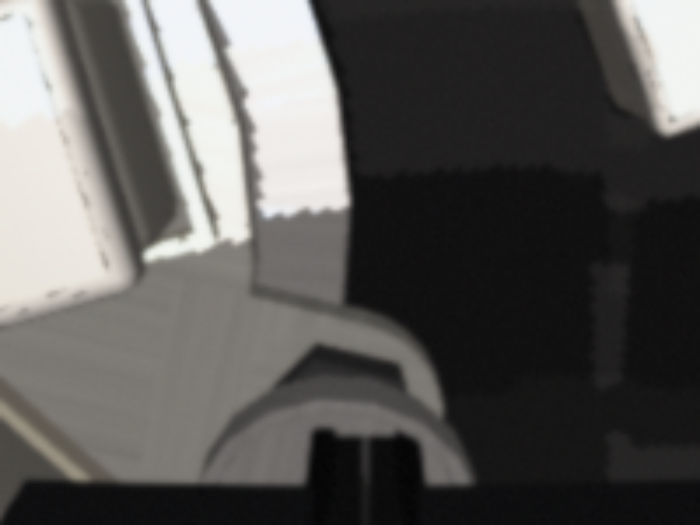

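>>> {"op": "apply_moves", "data": {
  "series": [
    [[0,0,0.2,0,0,0],[0,0,0,0,0,0]]
  ]
}}

```text
t: 9.1
ee_pos: [0.6799, -0.1427, 0.112]
ee_rot: [0.004, 0.853, 0.522, 0.0]
ft_force: [0.0, 0.3, -0.1]
gripper_width: 0.0004
```

Run:
```python
from workcell import env
from h import *
a=cv2.imread("pics/top0.png"); 
for n in("top","side"):
    d=env.get_image(n); cv2.imwrite(f"pics/{n}9.png",d["image"])
t=cv2.imread("pics/top9.png")
f=lambda i:cv2.resize(i[130:230,230:345],None,fx=3.4,fy=3.4,interpolation=cv2.INTER_CUBIC)
cv2.imwrite("pics/cmp.png",np.hstack([f(a),f(t)]))
a=cv2.imread("pics/side0.png");t=cv2.imread("pics/side9.png")
f=lambda i:cv2.resize(i[170:270,215:330],None,fx=3.4,fy=3.4,interpolation=cv2.INTER_CUBIC)
cv2.imwrite("pics/cmps.png",np.hstack([f(a),f(t)]))
```

```text
(no output)
```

View pics/cmp.png

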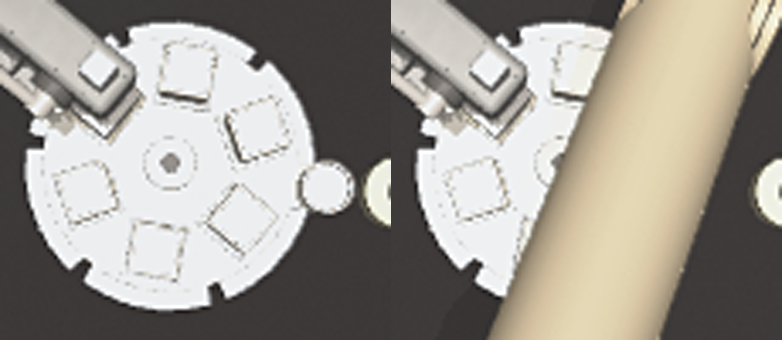

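View pics/cmps.png

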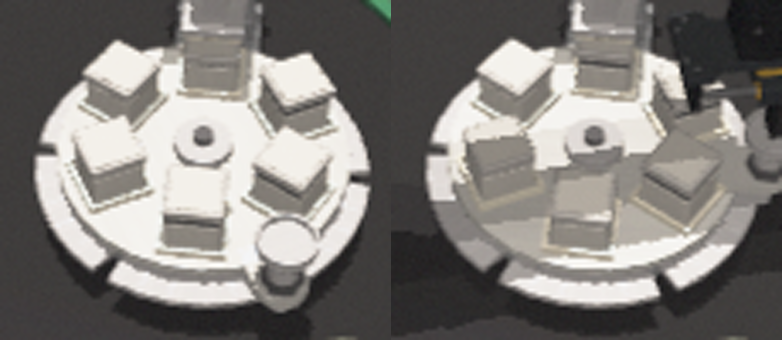

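Run:
```python
import cv2,numpy as np
A=cv2.imread("pics/side0.png");B=cv2.imread("pics/side9.png")
def f(i):
    c=cv2.resize(i[215:250,230:300],None,fx=11,fy=8,interpolation=cv2.INTER_CUBIC)
    l=cv2.createCLAHE(4,(4,4)).apply(cv2.cvtColor(c,cv2.COLOR_BGR2GRAY))
    for x in range(0,770,55): cv2.line(l,(x,0),(x,6),255,1)
    return l
cv2.imwrite("pics/z9.png",np.vstack([f(A),f(B)]))
```

```text
(no output)
```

View pics/z9.png

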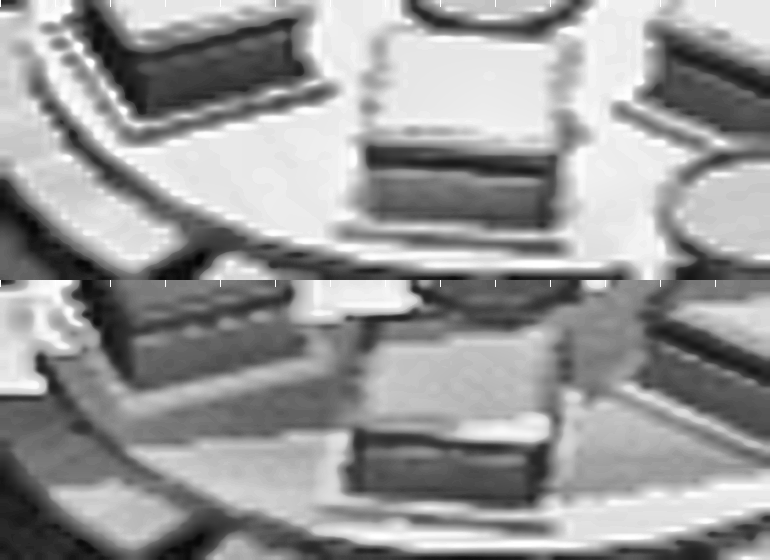

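The side view shows the nests still about 1.3 px short, roughly 1.8 deg or 4.5 mm at the plunger. The pin is still riding under the plate, so I'll keep creeping forward.

>>> {"op": "apply_moves", "data": {
  "series": [
    [[0,0,-0.25,0,0,0],[0.1,0.2,-0.1,0,0.1,0],[0.05,0.15,0,0,0.1,0],[0,0,0,0,0,0]]
  ]
}}

```text
t: 9.53
ee_pos: [0.6819, -0.1401, 0.1101]
ee_rot: [0.004, 0.853, 0.522, -0.001]
ft_force: [-3.9, 1.7, 6.9]
gripper_width: 0.0004
```

>>> {"op": "apply_moves", "data": {
  "series": [
    [[0.05,0.15,0.05,0,0,0],[0,0,0.05,0,0,0],[0,0,0,0,0,0]]
  ]
}}

```text
t: 9.78
ee_pos: [0.683, -0.1387, 0.1129]
ee_rot: [0.004, 0.853, 0.522, 0.0]
ft_force: [-3.6, 0.2, 6.8]
gripper_width: 0.0003
```

```bash
python3 look.py pics/w10.png
python3 - <<'E'
from workcell import env
import cv2,numpy as np
B=env.get_image("side")["image"];cv2.imwrite("pics/side10.png",B)
A=cv2.imread("pics/side0.png")
def f(i):
    c=cv2.resize(i[215:250,230:300],None,fx=11,fy=8,interpolation=cv2.INTER_CUBIC)
    return cv2.createCLAHE(4,(4,4)).apply(cv2.cvtColor(c,cv2.COLOR_BGR2GRAY))
cv2.imwrite("pics/z10.png",np.vstack([f(A),f(B)]))
E
```

```text
9.8333 [ 0.68296764 -0.13875688  0.11294721] [ 0.00501554 -0.00745314 -0.99995965] [-2.95260983  1.23678481  6.48156934]
0.15332858227728013 -36.99131472976167
```

View pics/z10.png

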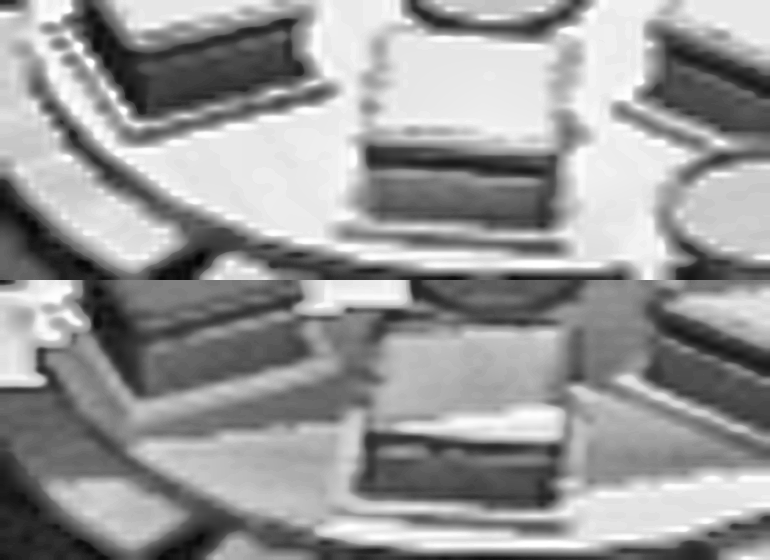

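View pics/w10.png

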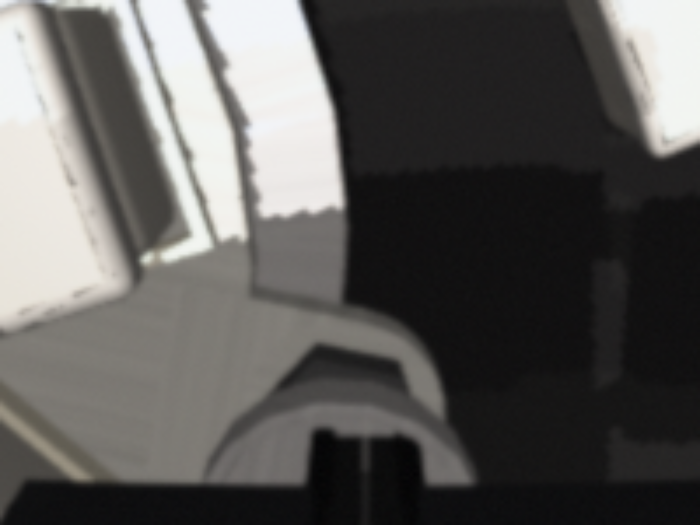

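The nests now match the start picture, and the knob pushes 6.5 N at z = 0.113, above the 0.1095 riding height. The pin is entering the hole, so I'll let it up straight.

>>> {"op": "apply_moves", "data": {
  "series": [
    [[0,0,0.2,0,0,0],[0,0,0.2,0,0,0],[0,0,0,0,0,0]]
  ]
}}

```text
t: 10.13
ee_pos: [0.683, -0.1388, 0.1176]
ee_rot: [0.004, 0.853, 0.522, 0.0]
ft_force: [-1.3, 1.1, 3.8]
gripper_width: 0.0004
```

>>> {"op": "apply_moves", "data": {
  "series": [
    [[0,0,0.4,0,0,0],[0,0,0.8,0,0,0],[0,0,1.5,0,0,0],[0,0,3,0,0,0],[0,0,4,0,0,0],[0,0,4,0,0,0],[0,0,4,0,0,0],[0,0,1,0,0,0],[0,0,0,0,0,0]]
  ]
}}

```text
t: 10.88
ee_pos: [0.6784, -0.1382, 0.3111]
ee_rot: [0.003, 0.853, 0.522, -0.003]
ft_force: [-0.4, -0.8, -0.5]
gripper_width: 0.0007
```

Run:
```python
from workcell import env
from h import *
s=env.state(); print(s["ee_pos"],s["ft_force"])
w=env.get_image("wrist"); B=env.get_image("side"); t=env.get_image("top")
cv2.imwrite("pics/w11.png",cv2.resize(w["image"],None,fx=1.5,fy=1.5))
A=cv2.imread("pics/side0.png")
f=lambda i:cv2.resize(i[170:270,215:345],None,fx=3,fy=3,interpolation=cv2.INTER_CUBIC)
cv2.imwrite("pics/s11.png",np.hstack([f(A),f(B["image"])]))
for c,d in(("wrist",w),("side",B)):
  for r in env.silhouettes(c,"knob_dish")[:3]:
    v,u=np.nonzero(r["mask"]);u,v=u.mean(),v.mean();print(c,r["p"],u,v,[ (watz(d,s,u,v,z) if c=="wrist" else atz(d,u,v,z)) for z in(.122,.114)])
```

```text
[ 0.67837158 -0.13822393  0.31107084] [-0.36980471 -0.76249024 -0.54572644]
wrist 0.62 253.2799412196914 179.58486407053638 [array([ 0.67743865, -0.14022737,  0.122     ]), array([ 0.67653818, -0.14197221,  0.114     ])]
side 0.52 327.4812834224599 206.46524064171123 [array([ 0.67499228, -0.14391686,  0.122     ]), array([ 0.68040976, -0.13919338,  0.114     ])]
```

View pics/w11.png

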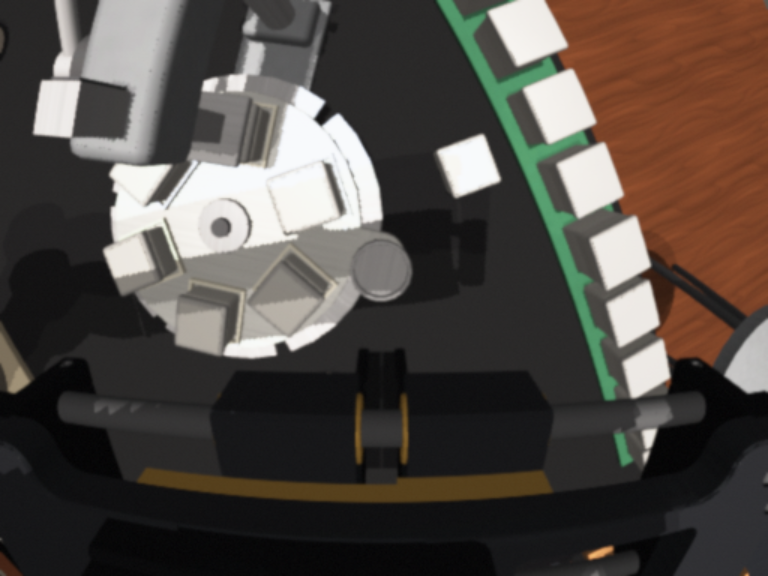

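View pics/s11.png

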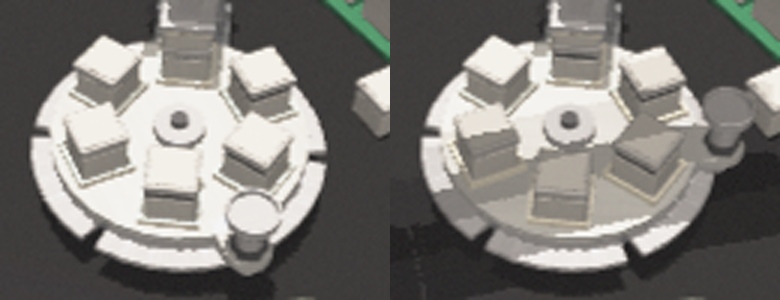

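```bash
python3 -c "
from workcell import env
print(env.sign_off()); print(env.state()['t'])"
```

```text
the job is handed in; nothing more can be done
None
the job is handed in; nothing more can be done
```

The table has been turned one hole counter-clockwise, and the plunger has sprung up into the next hole. I handed the job in at about 11 s with the gripper clear. I pressed with the closed fingertips in the dish, turned the table, and eased off to about 7.5 mm. Then I crept forward until the pin rose on its own.

**What the last checks showed**
- **Hole:** The nests line up with their start-picture positions in the side view, so the table has turned 60 deg. I stopped once about 1.8 deg short with the pin still riding under the plate, then continued forward. I never turned it back.
- **Plunger up:** The dish still pushed with 3.8 N as the finger rose through 117.6 mm. The two camera views put the knob at about 118 mm, which is full height within their few millimetres of disagreement.
- **Everything else:** The tins sit in their nests. The spare tin and the rest of what the last pictures show look unmoved, but I did not compare the other bystanders one by one.
- **Forces:** The highest wrist force I read was about 20 N, briefly, with the plunger at its stop.

**What did not go cleanly**
- My camera estimate of the hole's angle was off by about 2 deg.
- The fingertip sat about 5 mm off the dish's centre during the last part of the turn, still inside the dish.

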